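# Pack two slice tins head to tail

### The arm

A 6-joint arm with a two-finger parallel gripper is mounted at the origin on the work surface. World frame = base frame: x ahead of the robot, y to its left, z up, the work surface at z = 0. Lengths are in mm, angles in rad, forces in N, time in s.
With the tool pointing down it reaches from about 375 to 750 mm from the base axis. Payload 9 kg.
Tool frame: the origin (TCP) lies between the finger pads; the fingertips stand 11 mm ahead of it and the grasp point (between the pads) lies 8 mm behind it; z points along the fingers, x is the direction in which the jaws open and shut, and the axes are right-handed (so a half turn about z gives the same grasp; the last joint's range is limited). The gripper opens to 85 mm and grips with 20 to 120 N. Pads are 22 mm wide; open, the fingers measure 114 mm over their backs; the gripper's body (76 mm by 85 mm) begins 54 mm behind the grasp point. The pads swing forward as they close: fully open they stand 13 mm farther back than shut.
Start: joints at [1.01, 0.104, 0.097, 1.564, 0, 1.353], TCP at [201.68, 565.12, 242.331] pointing down, gripper open.
Joint ranges: [-2.99, 2.99], [-0.84, 1.86], [-1.1, 1.16], [-1.84, 2.11], [-1.51, 1.56], [-3.14, 3.14]. Speed limits (rad/s): [2.22, 2.22, 2.57, 3.14, 3.14, 3.14].

### API

Orientations are given as [roll, pitch, yaw] about the fixed x, y, z axes, in that order (R = Rz(yaw) Ry(pitch) Rx(roll)).
In Python, from workcell import monitor, viewer, r gives the robot as it stands.
- The arm moves only by the tool servo_tool, never from a script. Its argument "deltas" is a list of rows, each a list of 3 entries, a list of its own where there are three numbers: the opening in per cent of the stroke, from 0 (shut) to 100 (fully open), then the shift along the tool's x, y, z in m, then the turn about the tool's z in degrees. A call has 1 to 10 rows; each row shifts and turns the commanded pose from where the row before left it, along the tool's axes as they then stand; what a row does not reach is not made up. A row lasts 1/12 s, in which the tool goes at most 41.7 mm and 7.16 degrees, less where a joint would pass 70% of its speed; a pose out of reach is approached as far as the arm can. A call with a gripper value outside its range is refused whole. The fingers move at their own pace and stop on an object; "force" is the grip in N (left out, the last holds). Time passes only in rows, so rows that do not move let the fingers close. It gives the time, the measured TCP pose, the force and the opening at its end, in the units of the state.
- monitor.sense(): the state, without advancing time (a new reading comes with each control period).
- viewer.get_image(name): name is "side" or "top" or "wrist"; returns a dict with "img" (420x560x3 uint8, red, green, blue), "range_z" (420x560 float32, mm along the optical axis (not along the pixel's ray), 0 where there is no reading), "fovy" (degrees; the focal length in pixels is half the picture's height over the tangent of half this angle, whatever the lens; pixels are square), "cx", "cy" (the principal point, pixels), "k1" (the pictures are not rectified: a ray, as slopes to the right and down, at radius r is drawn at 1 + k1 r^2 times it, then the intrinsics apply), "R" (3x3) and "t" (3): a world point X has camera coordinates R X + t. Camera axes: x right, y down, z forward; pixel columns grow to the right and rows downward; lengths in mm; the calibration is good to about 2 mm. A picture is of the moment at which its call begins.
- r.hand_in(): hands the job in, once; it reports no verdict.
The state is a dict: "time": time; "joint_pos": joint angles; "joint_vel": joint speeds; "joint_torque": joint torques, N m; "tool_pos": TCP position; "eef_rot": TCP orientation; "ft_force": force on the tool from outside, world axes, zero at the start; "moment": the same for the moment, N m; "opening": finger opening in mm.
Only numpy, scipy, OpenCV 4.12 (cv2) and the standard library are available. Lean on these libraries where they do the work, as an engineer would, in place of code of your own. Each camera call takes 0.05 s, during which the arm holds its last target. There are 200 camera calls.

### The job

Pack the two yellow slice-shaped gift tins into the empty blue display crate, side by side and head to tail (the narrow end of one beside the wide end of the other, slanting sides facing), so that together they fill its rectangle, both lying flat on its floor. Set them down rather than dropping them, and leave the green tin where it is.

Things in the scene. Friction and masses are not known exactly. Their poses are not given: they have to be found in the camera images.
- yellow_tin_1_grip (a point): First yellow slice-shaped tin: in plan a wedge 130 mm long, one straight and one slanting side, square ends 70 and 26 mm wide; 36 high. On its lid a dark grip block, 14 (x) by 30 (y), 44 tall. This point: the block's centre, 58 above the underside. x runs along the straight side to the narrow end, y to the slanting side, z up; wide end at x -55, narrow +75, straight side y -26.
- yellow_tin_2_grip (a point): Second yellow slice-shaped tin: in plan a wedge 130 mm long, one straight and one slanting side, square ends 70 and 26 mm wide; 36 high. On its lid a dark grip block, 14 (x) by 30 (y), 44 tall. This point: the block's centre, 58 above the underside. x runs along the straight side to the narrow end, y to the slanting side, z up; wide end at x -55, narrow +75, straight side y -26.
- green_tin_grip (a point): Green slice-shaped tin: in plan a wedge 130 mm long, one straight and one slanting side, square ends 70 and 26 mm wide; 36 high. On its lid a dark grip block, 14 (x) by 30 (y), 44 tall. This point: the block's centre, 58 above the underside. x runs along the straight side to the narrow end, y to the slanting side, z up; wide end at x -55, narrow +75, straight side y -26. Stays put.
- crate_floor (a point): Empty open-topped blue display crate, fixed to the table. This point is the centre of its inner floor, 8 mm above the table. Inside it is 154 mm long (x) and 124 mm wide (y); walls 8 mm thick, rims 26 mm above the inner floor. z points up.
Things that resemble listed ones, but are neither listed nor needed, are in the scene too. Leave any purple or red look-alike of the part that bears yellow_tin_1_grip alone.

How it is judged (in metres and radians):
At the end, for the whole second after the job is handed in: Both yellow tins at rest on the crate floor (grips 53-63 mm above it, tilt under 5 deg, within 35 mm of its centre along and 45 mm across), within 12.5 deg of its length, each grip 30 mm or more to the slanting side of the other; green tin within 30 mm of its start (z of yellow_tin_1_grip in the frame of crate_floor between 0.053 and 0.063 m and angle between each of yellow_tin_1_grip, yellow_tin_2_grip's own z axis and vertical below 0.09 rad and x of yellow_tin_1_grip in the frame of crate_floor between -0.035 and 0.035 m and y of yellow_tin_1_grip in the frame of crate_floor between -0.045 and 0.045 m and angle between the x axis of each of yellow_tin_1_grip, yellow_tin_2_grip and the x axis of crate_floor, either way round below 0.22 rad and linear speed of each of yellow_tin_1, yellow_tin_2 below 0.02 m/s and z of yellow_tin_2_grip in the frame of crate_floor between 0.053 and 0.063 m and x of yellow_tin_2_grip in the frame of crate_floor between -0.035 and 0.035 m and y of yellow_tin_2_grip in the frame of crate_floor between -0.045 and 0.045 m and y of yellow_tin_1_grip in the frame of yellow_tin_2_grip above 0.03 m and y of yellow_tin_2_grip in the frame of yellow_tin_1_grip above 0.03 m and distance of green_tin_grip from where it was at the start of the episode below 0.03 m); the robot touches nothing.
It fails at once if the green tin is moved more than 30 mm (distance of green_tin_grip from where it was at the start of the episode above 0.03 m).
It fails at once if the first yellow tin is dropped from more than about 40 mm (falls free of the fingers at over 0.9 m/s) (contact force between the fingers and yellow_tin_1 below 0.01 N and linear speed of yellow_tin_1 above 0.9 m/s).
It fails at once if the second yellow tin is dropped from more than about 40 mm (falls free of the fingers at over 0.9 m/s) (contact force between the fingers and yellow_tin_2 below 0.01 N and linear speed of yellow_tin_2 above 0.9 m/s).
It also fails if it takes over 51 s, if anything falls off the work surface, if the arm or the gripper's body presses on something with over 40 N, if the wrist force passes 120 N, or if a joint passes its speed limit or range.

## Working session

There is one attempt and no reset: what is moved stays moved. The work goes in short steps, Python scripts to look and compute and a tool call to move; the robot and the scene stay as the last step left them, time stands still between calls to the robot, and variables do not carry over. Pictures are saved under pics/ and viewed, about 8 in all and at most 12, crops included, and the job is handed in when it is done.

Besides the shell and the picture viewer there is one more tool, called as name(argument=value, ...), one argument or row to a line, values as JSON. servo_tool: Moves the arm, as the interface text tells. Its arguments: {"type":"object","properties":{"deltas":{"type":"array"},"force":{"type":"number"}},"required":["deltas"]}

```bash
mkdir -p pics; ls; cat > h.py <<'E'
import numpy as np, cv2
from workcell import monitor, viewer, r
def grab(n):
    d=viewer.get_image(n); np.savez(''+n+'.npz',**{k:np.asarray(v) for k,v in d.items()}); return d
def load(n): return dict(np.load(''+n+'.npz'))
def K(d):
    f=d['img'].shape[0]/2/np.tan(np.radians(float(d['fovy']))/2)
    return np.array([[f,0,float(d['cx'])],[0,f,float(d['cy'])],[0,0,1.]])
def slopes(d,uv):
    uv=np.asarray(uv,float).reshape(-1,1,2)
    # drawn = s*(1+k1 r^2)
    return cv2.undistortPoints(uv,K(d),np.array([float(d['k1']),0,0,0,0])).reshape(-1,2)
def plane(d,uv,z):
    s=slopes(d,uv); R=d['R'];t=d['t']
    c=-R.T@t; v=np.c_[s,np.ones(len(s))]@R
    return c+v*((z-c[2])/v[:,2])[:,None]
def save(d,n): cv2.imwrite('pics/'+n+'.png',cv2.cvtColor(d['img'],cv2.COLOR_RGB2BGR))
E
python3 - <<'E'
from h import *
a=grab('top');b=grab('side')
cv2.imwrite('pics/a.png',cv2.cvtColor(a['img'],cv2.COLOR_RGB2BGR)); save(b,'b')
for d in(a,b): print(d['fovy'],d['k1'],d['cx'],d['cy'],-d['R'].T@d['t'])
print(monitor.sense())
E
```

```text
pics
46.95290549524311 0.02253102432484604 280.6313144108665 203.90500496682287 [ 250.42255855   23.07014207 1307.18808226]
55.97592810162441 -0.10708266590950871 282.68054116103514 212.33527773098626 [440.09781695 764.42519974 512.34942908]
{'time': 0.1, 'joint_pos': array([1.01029825e+00, 1.04647893e-01, 9.65590847e-02, 1.56390098e+00,
       7.06165649e-06, 1.35308903e+00]), 'joint_vel': array([-0.00169385, -0.00021049,  0.00161753, -0.00139393,  0.00093037,
        0.00022332]), 'joint_torque': array([ 6.07928436e-03, -5.58202064e+01,  5.04723608e+01,  1.28211826e-02,
       -2.40850468e-04,  5.08598441e-05]), 'tool_pos': array([201.51005681, 564.85056358, 241.6018437 ]), 'eef_rot': array([-3.14132798e+00,  1.16376686e-03,  1.22800569e+00]), 'ft_force': array([-0.79057376, -0.31149169, -0.13171119]), 'moment': array([-0.03801674, -0.02980435,  0.05643941]), 'opening': 85.31261209731153}
```

View pics/a.png

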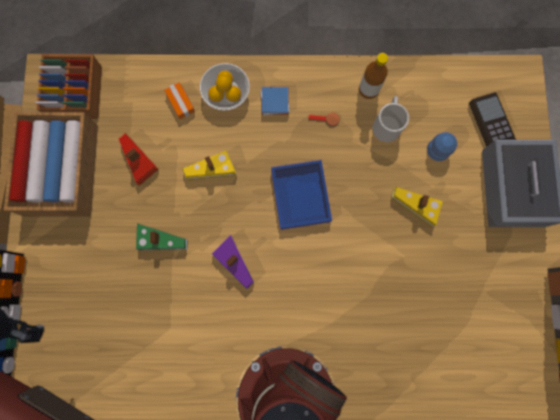

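View pics/b.png

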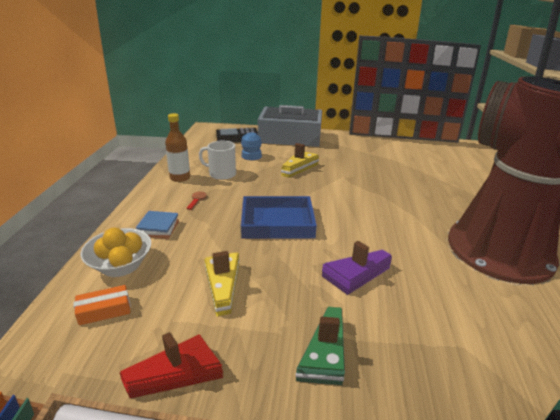

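The yellow candidates in the top view are at about (210,167) and (418,205). Red is at (138,158), purple at (233,262), green at (160,240), and the empty blue crate at (301,195). The two yellow wedges fit the description by colour and shape. I'll confirm them in an enlarged crop and measure them.

```bash
cat >> h.py <<'E'
def cloud(d):
    h,w=d['range_z'].shape; v,u=np.mgrid[:h,:w]
    s=slopes(d,np.c_[u.ravel(),v.ravel()]); z=d['range_z'].ravel()[:,None]
    return ((np.c_[s,np.ones(len(s))]*z-d['t'])@d['R']).reshape(h,w,3)
def quad(p):
    """4 corners of the hull of plan points"""
    hull=cv2.convexHull(p.astype(np.float32))
    for e in np.linspace(2,25,60):
        q=cv2.approxPolyDP(hull,e,True)
        if len(q)<=4: break
    return q.reshape(-1,2)
E
python3 - <<'E'
from h import *
d=load('top'); P=cloud(d); hsv=cv2.cvtColor(d['img'],cv2.COLOR_RGB2HSV)
print('table z',np.median(P[300:330,350:450,2]))
for name,(x0,x1,y0,y1) in dict(y1=(175,245,140,195),y2=(385,450,180,235),g=(128,195,215,262)).items():
    w=np.zeros(hsv.shape[:2],bool); w[y0:y1,x0:x1]=1
    Z=P[...,2]; lid=w&(Z>25)&(Z<46); blk=w&(Z>65)&(Z<95)
    v,u=np.nonzero(lid|blk); 
    v2,u2=np.nonzero(lid); q=quad(P[v2,u2,:2])
    bp=plane(d,np.c_[np.nonzero(blk)[::-1]],80)
    print(name,'lid z',np.median(Z[lid]),lid.sum(),'quad',q.round().tolist(),[round(float(np.linalg.norm(q[i]-q[(i+1)%len(q)]))) for i in range(len(q))],'blk n',blk.sum(),np.median(Z[blk]),bp.mean(0).round(1), cv2.minAreaRect(bp[:,:2].astype(np.float32)))
b=(hsv[...,0]>100)&(hsv[...,0]<130)&(hsv[...,1]>120); w=np.zeros_like(b); w[150:240,262:340]=1
rim=b&w&(P[...,2]>27)&(P[...,2]<45)
fl=b&w&(P[...,2]>0)&(P[...,2]<16)
for n,m in(('rim',rim),('floor',fl)):
    v,u=np.nonzero(m); print(n,m.sum(),np.median(P[v,u,2]),cv2.minAreaRect(P[v,u,:2].astype(np.float32)))
i=cv2.cvtColor(d['img'],cv2.COLOR_RGB2BGR)
c=np.hstack([cv2.resize(i[y:y+90,x:x+90],(390,390),interpolation=cv2.INTER_CUBIC) for x,y in((165,125),(375,160))])
cv2.imwrite('pics/c.png',c)
E
```

```text
table z -0.5149507573532537
y1 lid z 35.63996153434213 774 quad [[591.0, 139.0], [649.0, 167.0], [599.0, 283.0], [574.0, 269.0]] [64, 127, 28, 131] blk n 62 79.39687536816973 [604.  204.4  80. ] ((604.1101684570312, 204.47354125976562), (31.944547653198242, 13.723833084106445), 23.697784423828125)
y2 lid z 35.46608312684247 803 quad [[549.0, -297.0], [520.0, -290.0], [443.0, -395.0], [510.0, -416.0]] [30, 130, 71, 125] blk n 77 78.07833522834667 [ 499.5 -355.6   80. ] ((498.94622802734375, -355.3534240722656), (16.70709228515625, 33.54962158203125), 73.1240463256836)
g lid z 35.622961367868115 810 quad [[447.0, 394.0], [378.0, 395.0], [384.0, 267.0], [407.0, 268.0]] [68, 128, 24, 133] blk n 79 79.59699119453184 [405.5 340.1  80. ] ((405.4759216308594, 340.0034484863281), (28.679397583007812, 15.20130729675293), 2.807311534881592)
rim 451 33.7586018552892 ((526.8922729492188, -39.053680419921875), (165.347900390625, 134.50405883789062), 8.621068000793457)
floor 2046 8.105641525374224 ((528.155029296875, -40.144203186035156), (143.0281524658203, 123.22187805175781), 9.033100128173828)
```

View pics/c.png

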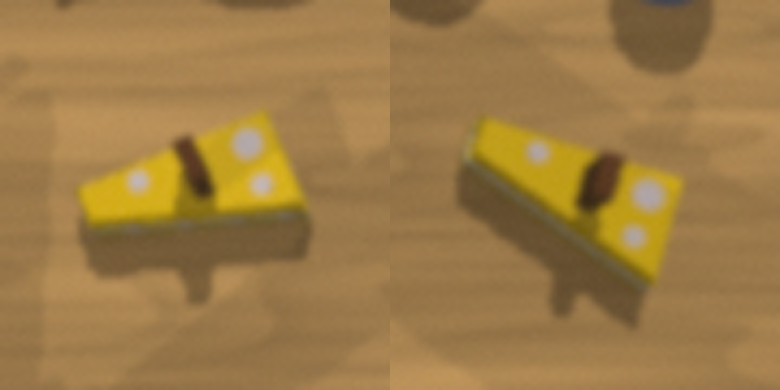

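The crop confirms it: both are yellow wedges with a dark block and white dots, of the same handedness. I'll turn and move above tin 1 (the left one).

servo_tool(
  deltas=[
    [100,[0,0,0],-6.2],
    [100,[0,0,0],-6.2],
    [100,[0,0,0],-6.2],
    [100,[0,0,0],-6.2],
    [100,[0,0,0],-6.2],
    [100,[0,0,0],-6.2],
    [100,[0,0,0],-6.2],
    [100,[-0.0328,0.0149,0],0],
    [100,[-0.0328,0.0149,0],0],
    [100,[-0.0328,0.0149,0],0],
  ],
)

```text
time: 0.93
tool_pos: [282.5, 492.2, 241.8]
eef_rot: [-3.141, 0.0, 1.987]
ft_force: [1.0, 0.1, 0.7]
opening: 85.5
```

servo_tool(
  deltas=[
    [100,[-0.0328,0.0149,0],0],
    [100,[-0.0328,0.0149,0],0],
    [100,[-0.0328,0.0149,0],0],
    [100,[-0.0328,0.0149,0],0],
    [100,[-0.0328,0.0149,0],0],
    [100,[-0.0328,0.0149,0],0],
    [100,[-0.0328,0.0149,0],0],
    [100,[-0.0328,0.0149,0],0],
    [100,[-0.0328,0.0149,0],0],
    [100,[-0.0328,0.0149,0],0],
  ],
)

```text
time: 1.77
tool_pos: [551.7, 251.4, 241.9]
eef_rot: [-3.141, -0.0, 1.985]
ft_force: [0.1, 1.5, 0.1]
opening: 85.7
```

servo_tool(
  deltas=[
    [100,[-0.0328,0.0149,0],0],
    [100,[-0.0328,0.0149,0],0],
    [100,[0,0,0],0],
    [100,[0,0,0],0],
  ],
)

```text
time: 2.1
tool_pos: [605.2, 203.2, 241.1]
eef_rot: [-3.14, -0.001, 1.983]
ft_force: [-0.0, -0.0, -1.0]
opening: 84.7
```

```bash
python3 - <<'E'
from h import *
d=grab('wrist'); save(d,'d'); P=cloud(d); s=monitor.sense(); print(s['time'],s['tool_pos'],np.degrees(s['eef_rot']),s['joint_pos'],s['opening'])
Z=P[...,2]; near=(np.hypot(P[...,0]-604,P[...,1]-204)<45)
m=near&(Z>65)&(Z<95)&(d['range_z']>0)
print(m.sum(),np.median(Z[m]) if m.any() else 0)
if m.any():
    v,u=np.nonzero(m); p=plane(d,np.c_[u,v],80); print(p.mean(0),cv2.minAreaRect(p[:,:2].astype(np.float32)))
E
```

```text
2.15 [604.44909132 204.32941161 241.52710689] [-1.79926359e+02 -4.11838617e-02  1.13684013e+02] [ 1.21291990e-01  2.24443531e-01  2.28225697e-01  1.57601630e+00
  3.18273664e-04 -2.92072708e-01] 85.45213741745171
588 78.53723191649053
[600.91703468 202.81811357  80.        ] ((600.8720092773438, 203.07931518554688), (31.05925941467285, 13.295660018920898), 23.312231063842773)
```

View pics/d.png

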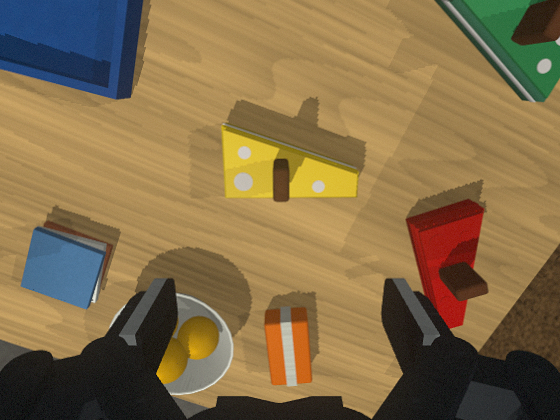

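The wrist view shows tin 1 centred at about (290,170), its block aligned with the jaws at (281,180). Descending and gripping.

servo_tool(
  deltas=[
    [100,[0,-0.002,0.031],0],
    [100,[0,0,0.031],0],
    [100,[0,0,0.031],0],
    [100,[0,0,0.031],0],
    [100,[0,0,0.031],0],
    [100,[0,0,0.03],0],
    [100,[0,0,0],0],
    [0,[0,0,0],0],
    [0,[0,0,0],0],
    [0,[0,0,0],0],
  ],
  force=70,
)

```text
time: 2.98
tool_pos: [604.1, 204.7, 60.3]
eef_rot: [3.138, 0.001, 1.986]
ft_force: [0.7, -0.4, 0.6]
opening: 51.6
```

servo_tool(
  deltas=[
    [0,[0,0,0],0],
    [0,[0,0,0],0],
    [0,[0,0,0],0],
    [0,[0,0,0],0],
    [0,[0,0,0],0],
    [0,[0,0,0],0],
  ],
)

```text
time: 3.48
tool_pos: [603.6, 204.1, 58.7]
eef_rot: [3.139, 0.001, 1.985]
ft_force: [0.1, 0.0, 6.2]
opening: 13.4
```

servo_tool(
  deltas=[
    [0,[0,0,-0.01],0],
    [0,[0,0,-0.02],0],
    [0,[0,0,-0.02],0],
    [0,[0,0,-0.02],0],
    [0,[0,0,-0.02],0],
    [0,[0,0,-0.02],0],
    [0,[0,0,0],-5.78],
    [0,[0,0,0],-5.78],
    [0,[0,0,0],-5.78],
    [0,[0,0,0],-5.78],
  ],
)

```text
time: 4.32
tool_pos: [602.3, 204.0, 167.5]
eef_rot: [-3.141, -0.001, 2.394]
ft_force: [-0.5, 0.3, -2.1]
opening: 12.8
```

servo_tool(
  deltas=[
    [0,[0,0,0],-5.78],
    [0,[0,0,0],-5.78],
    [0,[0,0,0],-5.78],
    [0,[0,0,0],-5.78],
    [0,[0,0,0],-5.78],
    [0,[0,0,0],-5.78],
    [0,[0,0,0],-5.78],
    [0,[0,0,0],-5.78],
    [0,[0,0,0],-5.78],
    [0,[0,0,0],0],
  ],
)

```text
time: 5.15
tool_pos: [602.3, 204.0, 167.3]
eef_rot: [3.142, -0.001, -2.982]
ft_force: [-0.4, 0.2, -3.3]
opening: 13.1
```

```bash
python3 - <<'E'
from h import *
s=monitor.sense(); print(s['time'],s['tool_pos'],np.degrees(s['eef_rot']),s['opening'],s['ft_force'])
d=grab('wrist');P=cloud(d);save(d,'e')
hsv=cv2.cvtColor(d['img'],cv2.COLOR_RGB2HSV)
b=(hsv[...,0]>100)&(hsv[...,0]<130)&(hsv[...,1]>120)&(np.hypot(P[...,0]-527,P[...,1]+39)<125)
for n,m in(('rim',b&(P[...,2]>27)&(P[...,2]<45)),('floor',b&(P[...,2]>0)&(P[...,2]<14))):
    v,u=np.nonzero(m); print(n,m.sum(),cv2.minAreaRect(P[v,u,:2].astype(np.float32)))
y=(hsv[...,0]>22)&(hsv[...,0]<35)&(hsv[...,1]>170)&(d['range_z']>0)&(P[...,2]>60)
v,u=np.nonzero(y); q=quad(P[v,u,:2]); print(np.median(P[v,u,2]),q.tolist())
A=np.c_[P[v,u,:2],np.ones(len(u))]; print('lid plane',np.linalg.lstsq(A,P[v,u,2],rcond=None)[0])
E
```

```text
5.15 [602.26433698 203.9992606  167.3237802 ] [ 1.79994812e+02 -4.80591705e-02 -1.70845407e+02] 13.07539192616436 [-0.4259463   0.21759061 -3.33928796]
rim 0 ((0.0, 0.0), (0.0, 0.0), 0.0)
floor 0 ((0.0, 0.0), (0.0, 0.0), 0.0)
143.12775762142894 [[663.08251953125, 168.82347106933594], [652.3441772460938, 238.35882568359375], [523.9098510742188, 216.75634765625], [528.8076782226562, 190.82972717285156]]
lid plane [2.00831149e-02 2.17006034e-01 8.62785585e+01]
```

View pics/e.png

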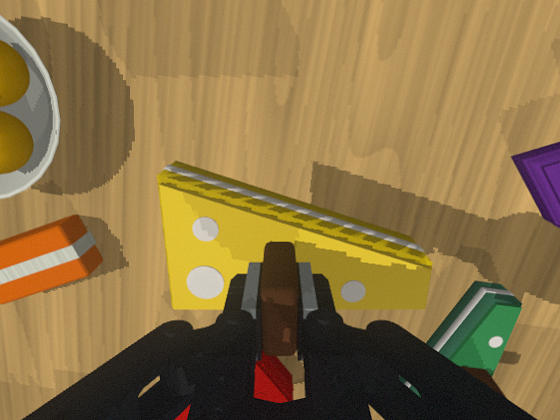

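```bash
python3 - <<'E'
from h import *
d=load('wrist');P=cloud(d)
# lid-only patches left and right of the block (pixels)
for box in((180,230,250,290),(320,400,270,300),):
    pass
m=np.zeros(P.shape[:2],bool); m[215:300,185:228]=1; m[270:300,330:400]=1
m&=d['range_z']>0
q=P[m]; A=np.c_[q[:,:2],np.ones(len(q))]; c=np.linalg.lstsq(A,q[:,2],rcond=None)[0]; print(np.degrees(c[:2]),np.std(A@c-q[:,2]),len(q))
for p in((200,215),(200,290),(340,285),(400,290)): print(p,P[p[1],p[0]])
E
```

```text
[-0.06003296 -1.09717617] 2.7743633847003677 5736
(200, 215) [641.73959775 183.45211502 142.49137091]
(200, 290) [638.01283015 221.7829324  144.10294113]
(340, 285) [570.65036519 209.33581376 142.04558116]
(400, 290) [541.14475584 206.91205462 142.94272531]
```

The lid is level (within about 1°), so tin 1 is held flat. Carrying it over its crate spot and partly lowering it.

servo_tool(
  deltas=[
    [0,[0.0114,-0.0224,0],0],
    [0,[0.0114,-0.0224,0],0],
    [0,[0.0114,-0.0224,0],0],
    [0,[0.0114,-0.0224,0],0],
    [0,[0.0114,-0.0224,0],0],
    [0,[0.0114,-0.0224,0],0],
    [0,[0.0114,-0.0224,0],0],
    [0,[0.0114,-0.0224,0],0],
    [0,[0.0114,-0.0224,0],0],
    [0,[0,0,0],0],
  ],
)

```text
time: 6.03
tool_pos: [531.4, -14.3, 167.5]
eef_rot: [-3.14, -0.001, -2.993]
ft_force: [1.0, -0.3, -2.9]
opening: 13.1
```

servo_tool(
  deltas=[
    [0,[0,0,0.015],0],
    [0,[0,0,0.02],0],
    [0,[0,0,0.015],0],
    [0,[0,0,0],0],
    [0,[0,0,0],0],
  ],
)

```text
time: 6.45
tool_pos: [531.8, -10.6, 117.0]
eef_rot: [3.141, -0.002, -2.988]
ft_force: [0.1, 0.5, -2.4]
opening: 13.1
```

```bash
python3 - <<'E'
from h import *
s=monitor.sense(); print(s['time'],s['tool_pos'],np.degrees(s['eef_rot']),s['opening'],s['ft_force'])
d=grab('wrist');P=cloud(d);save(d,'f')
hsv=cv2.cvtColor(d['img'],cv2.COLOR_RGB2HSV)
b=(hsv[...,0]>100)&(hsv[...,0]<130)&(hsv[...,1]>120)&(np.hypot(P[...,0]-527,P[...,1]+39)<125)&(d['range_z']>0)
m=b&(P[...,2]>29)&(P[...,2]<45); v,u=np.nonzero(m)
p=P[v,u]; print(len(p),np.median(p[:,2]))
a=np.radians(8.8); C=(p[:,:2]-[527.5,-39.6])@np.array([[np.cos(a),-np.sin(a)],[np.sin(a),np.cos(a)]])
print('crate-frame rim extents',C.min(0),C.max(0),cv2.minAreaRect(p[:,:2].astype(np.float32)))
y=(hsv[...,0]>22)&(hsv[...,0]<35)&(hsv[...,1]>170)&(d['range_z']>0)&(P[...,2]>80)&(P[...,2]<110)
p=P[y]; T=(p[:,:2]-[527.5,-39.6])@np.array([[np.cos(a),-np.sin(a)],[np.sin(a),np.cos(a)]])
print(np.median(p[:,2]),'tin crate-frame',quad(T).round(1).tolist())
E
```

```text
6.45 [531.81196261 -10.57967647 116.9654856 ] [ 1.79951120e+02 -8.65693928e-02 -1.71217637e+02] 13.12233941801745 [ 0.14115599  0.46507316 -2.36233479]
8958 32.75228159650751
crate-frame rim extents [-86.02572502 -72.01991172] [84.81462037 65.0802513 ] ((527.2041015625, -43.61235809326172), (170.82302856445312, 137.04212951660156), 9.123147010803223)
92.8980710686449 tin crate-frame [[63.400001525878906, -16.200000762939453], [63.0, 52.79999923706055], [-67.0, 53.70000076293945], [-66.0999984741211, 26.700000762939453]]
```

View pics/f.png

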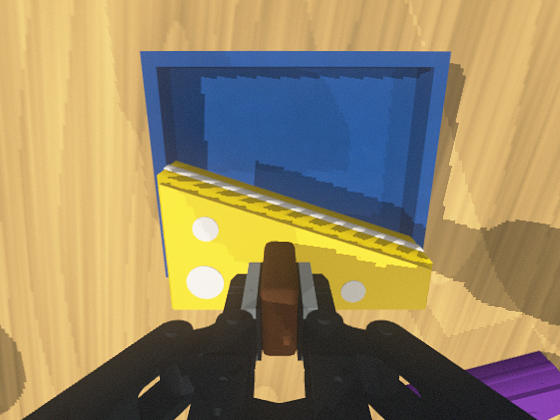

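Tin 1 sits inside the crate outline. It has about 7 mm to the side wall and 10 mm or more at each end. Lowering it gently.

servo_tool(
  deltas=[
    [0,[0,-0.001,0.012],0],
    [0,[0,0,0.012],0],
    [0,[0,0,0.01],0],
    [0,[0,0,0.006],0],
    [0,[0,0,0.004],0],
    [0,[0,0,0.002],0],
    [0,[0,0,0],0],
    [0,[0,0,0],0],
  ],
)

```text
time: 7.17
tool_pos: [532.8, -12.0, 71.6]
eef_rot: [-3.142, 0.0, -2.986]
ft_force: [0.7, -0.1, -3.2]
opening: 13.3
```

servo_tool(
  deltas=[
    [0,[0,0,0.001],0],
    [0,[0,0,0.001],0],
    [0,[0,0,0.001],0],
    [0,[0,0,0],0],
    [0,[0,0,0],0],
  ],
)

```text
time: 7.58
tool_pos: [532.6, -12.0, 68.3]
eef_rot: [3.142, 0.0, -2.986]
ft_force: [-0.4, -0.4, -3.3]
opening: 12.9
```

servo_tool(
  deltas=[
    [0,[0,0,0.001],0],
    [0,[0,0,0.001],0],
    [0,[0,0,0],0],
    [0,[0,0,0],0],
  ],
)

```text
time: 7.92
tool_pos: [532.7, -12.0, 66.6]
eef_rot: [-3.141, 0.0, -2.986]
ft_force: [-0.7, -0.9, 1.8]
opening: 13.2
```

Contact: the weight has come off the wrist. Releasing and lifting.

servo_tool(
  deltas=[
    [100,[0,0,0],0],
    [100,[0,0,0],0],
    [100,[0,0,0],0],
    [100,[0,0,0],0],
    [100,[0,0,0],0],
    [100,[0,0,0],0],
    [100,[0,0,0],0],
    [100,[0,0,0],0],
  ],
)

```text
time: 8.58
tool_pos: [532.6, -11.9, 66.3]
eef_rot: [3.141, 0.0, -2.986]
ft_force: [-0.2, 0.1, 0.5]
opening: 85.4
```

servo_tool(
  deltas=[
    [100,[0,0,-0.015],0],
    [100,[0,0,-0.03],0],
    [100,[0,0,-0.03],0],
    [100,[0,0,-0.03],0],
    [100,[0,0,-0.03],0],
    [100,[0,0,0],0],
    [100,[0,0,0],0],
  ],
)

```text
time: 9.17
tool_pos: [533.8, -12.3, 203.3]
eef_rot: [-3.14, 0.004, -2.986]
ft_force: [-0.2, -0.6, -1.0]
opening: 85.5
```

```bash
python3 - <<'E'
from h import *
s=monitor.sense(); print(s['time'],s['tool_pos'],np.degrees(s['eef_rot']),s['opening'],s['joint_pos'])
d=grab('wrist');P=cloud(d);save(d,'g')
Z=P[...,2]; ok=(d['range_z']>0)&(np.hypot(P[...,0]-527,P[...,1]+39)<125)
hsv=cv2.cvtColor(d['img'],cv2.COLOR_RGB2HSV)
a=np.radians(8.8); Rm=np.array([[np.cos(a),-np.sin(a)],[np.sin(a),np.cos(a)]])
f=lambda p:(p[:,:2]-[527.5,-39.6])@Rm
y=ok&(hsv[...,0]>22)&(hsv[...,0]<35)&(hsv[...,1]>170)&(Z>38)&(Z<52)
print('lid z',np.median(Z[y]),'tin',quad(f(P[y])).round(1).tolist())
b=ok&(hsv[...,0]>100)&(hsv[...,0]<130)&(hsv[...,1]>120)&(Z>29)&(Z<40)
print('rim',f(P[b]).min(0),f(P[b]).max(0))
A=np.c_[P[y][:,:2],np.ones(y.sum())]; print(np.degrees(np.linalg.lstsq(A,P[y][:,2],rcond=None)[0][:2]))
E
```

```text
9.1667 [533.79428831 -12.29957181 203.34431678] [-179.9166231     0.20201801 -171.10340791] 85.49718887051883 [-2.68281485e-01 -1.07131762e-01 -1.84394334e-01  1.48972135e+00
  1.22540689e-04 -1.99434984e+00]
lid z 42.84465564889935 tin [[63.29999923706055, -17.799999237060547], [62.599998474121094, 51.5], [-64.5999984741211, 51.0], [-65.30000305175781, 26.100000381469727]]
rim [-85.84484033 -71.31967781] [83.5473193  67.76412229]
[0.07937903 1.39988722]
```

View pics/g.png

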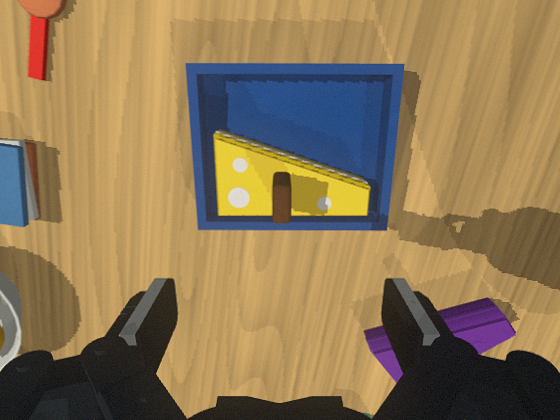

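Tin 1 lies flat in the crate, with its straight side along the left wall (block at about (282,195)) and the other half free. Next is tin 2.

servo_tool(
  deltas=[
    [100,[0,0,0],6.84],
    [100,[0,0,0],6.84],
    [100,[0,0,0],6.84],
    [100,[0,0,0],6.84],
    [100,[0,0,0],6.84],
    [100,[0,0,0],6.84],
    [100,[0,0,0],6.84],
    [100,[0,0,0],6.84],
    [100,[0,0,0],6.84],
    [100,[0,0,0],6.84],
  ],
)

```text
time: 10.05
tool_pos: [531.8, -11.8, 199.4]
eef_rot: [-3.14, -0.002, 2.097]
ft_force: [0.3, 0.0, 0.1]
opening: 85.0
```

servo_tool(
  deltas=[
    [100,[0,0,0],6.84],
    [100,[0,0,0],6.84],
    [100,[0,0,0],6.84],
    [100,[0,0,0],6.84],
    [100,[0,0,0],6.84],
    [100,[0,0,0],6.84],
    [100,[0,0,0],6.84],
    [100,[0,0,0],0],
  ],
)

```text
time: 10.72
tool_pos: [531.8, -11.8, 199.5]
eef_rot: [-3.139, 0.0, 1.262]
ft_force: [-0.1, 0.2, -0.8]
opening: 85.2
```

servo_tool(
  deltas=[
    [100,[-0.0338,0.0069,-0.003],0],
    [100,[-0.0338,0.0069,-0.003],0],
    [100,[-0.0338,0.0069,-0.003],0],
    [100,[-0.0338,0.0069,-0.003],0],
    [100,[-0.0338,0.0069,-0.003],0],
    [100,[-0.0338,0.0069,-0.003],0],
    [100,[-0.0338,0.0069,-0.003],0],
    [100,[-0.0338,0.0069,-0.003],0],
    [100,[-0.0338,0.0069,-0.003],0],
    [100,[-0.0338,0.0069,-0.003],0],
  ],
)

```text
time: 11.55
tool_pos: [496.7, -356.5, 230.1]
eef_rot: [-3.14, -0.001, 1.272]
ft_force: [1.2, -0.1, 0.2]
opening: 85.1
```

servo_tool(
  deltas=[
    [100,[0,0,0],0],
    [100,[0,0,0],0],
  ],
)

```text
time: 11.72
tool_pos: [496.6, -356.4, 229.7]
eef_rot: [-3.14, -0.001, 1.268]
ft_force: [-0.2, 0.0, -0.0]
opening: 85.3
```

```bash
python3 - <<'E'
from h import *
d=grab('wrist'); save(d,'h'); P=cloud(d); s=monitor.sense(); print(s['time'],s['tool_pos'],np.degrees(s['eef_rot']),s['opening'])
Z=P[...,2]
m=(np.hypot(P[...,0]-499,P[...,1]+355)<45)&(Z>65)&(Z<95)&(d['range_z']>0)
v,u=np.nonzero(m); p=plane(d,np.c_[u,v],80); print(m.sum(),p.mean(0),cv2.minAreaRect(p[:,:2].astype(np.float32)))
E
```

```text
11.7667 [ 496.93487564 -355.10754318  229.90324055] [-1.79894225e+02 -8.45014938e-02  7.27237482e+01] 85.30978218330138
639 [ 496.60132069 -360.26865456   80.        ] ((496.6814880371094, -360.2748718261719), (13.761218070983887, 32.10503387451172), 72.03406524658203)
```

View pics/h.png

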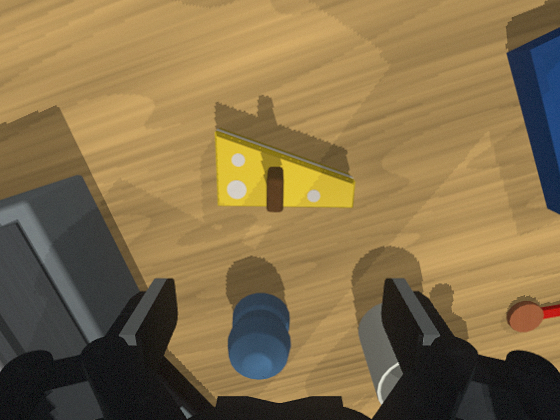

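Tin 2's block is at (275,190), aligned with the jaws and clear of the blue bottle and the mug. Descending and gripping.

servo_tool(
  deltas=[
    [100,[-0.0023,0.0015,0.029],0],
    [100,[0,0,0.029],0],
    [100,[0,0,0.029],0],
    [100,[0,0,0.029],0],
    [100,[0,0,0.029],0],
    [100,[0,0,0.027],0],
    [100,[0,0,0],0],
    [0,[0,0,0],0],
    [0,[0,0,0],0],
    [0,[0,0,0],0],
  ],
  force=70,
)

```text
time: 12.6
tool_pos: [499.4, -358.4, 61.8]
eef_rot: [3.139, 0.002, 1.269]
ft_force: [0.0, 0.1, 0.7]
opening: 51.9
```

servo_tool(
  deltas=[
    [0,[0,0,0],0],
    [0,[0,0,0],0],
    [0,[0,0,0],0],
    [0,[0,0,0],0],
    [0,[0,0,0],0],
    [0,[0,0,0],0],
  ],
)

```text
time: 13.1
tool_pos: [498.9, -358.7, 60.7]
eef_rot: [3.139, 0.001, 1.267]
ft_force: [0.9, -1.6, 6.5]
opening: 13.1
```

servo_tool(
  deltas=[
    [0,[0,0,-0.01],0],
    [0,[0,0,-0.02],0],
    [0,[0,0,-0.02],0],
    [0,[0,0,-0.02],0],
    [0,[0,0,-0.02],0],
    [0,[0,0,-0.02],0],
    [0,[0,0,-0.02],0],
    [0,[0,0,-0.01],0],
    [0,[0,0,0],0],
  ],
)

```text
time: 13.85
tool_pos: [499.0, -358.6, 202.1]
eef_rot: [3.138, 0.002, 1.267]
ft_force: [0.7, -1.2, -1.4]
opening: 13.0
```

servo_tool(
  deltas=[
    [0,[0,0,0],5.8],
    [0,[0,0,0],5.8],
    [0,[0,0,0],5.8],
    [0,[0,0,0],5.8],
    [0,[0,0,0],5.8],
    [0,[0,0,0],5.8],
    [0,[0,0,0],5.8],
    [0,[0,0,0],5.8],
    [0,[0,0,0],5.8],
    [0,[0,0,0],5.8],
  ],
)

```text
time: 14.68
tool_pos: [497.7, -357.2, 197.4]
eef_rot: [-3.139, 0.001, 0.25]
ft_force: [0.2, 0.6, -2.7]
opening: 13.1
```

servo_tool(
  deltas=[
    [0,[0,0,0],5.8],
    [0,[0.0055,-0.0236,0],0],
    [0,[0.0055,-0.0236,0],0],
    [0,[0.0055,-0.0236,0],0],
    [0,[0.0055,-0.0236,0],0],
    [0,[0.0055,-0.0236,0],0],
    [0,[0.0055,-0.0236,0],0],
    [0,[0.0055,-0.0236,0],0],
    [0,[0.0055,-0.0236,0],0],
    [0,[0.0055,-0.0236,0],0],
  ],
)

```text
time: 15.52
tool_pos: [513.9, -138.8, 197.7]
eef_rot: [-3.14, 0.002, 0.154]
ft_force: [-0.2, -0.0, -2.0]
opening: 12.8
```

servo_tool(
  deltas=[
    [0,[0.0055,-0.0236,0],0],
    [0,[0.0055,-0.0236,0],0],
    [0,[0.0055,-0.0236,0],0],
    [0,[0,0,0.01],0],
    [0,[0,0,0.02],0],
    [0,[0,0,0.02],0],
    [0,[0,0,0.01],0],
    [0,[0,0,0],0],
    [0,[0,0,0],0],
  ],
)

```text
time: 16.27
tool_pos: [519.4, -67.9, 138.6]
eef_rot: [-3.141, 0.002, 0.154]
ft_force: [0.5, -0.0, -3.1]
opening: 12.4
```

```bash
python3 - <<'E'
from h import *
s=monitor.sense(); print(s['time'],s['tool_pos'],np.degrees(s['eef_rot']),s['opening'],s['ft_force'])
d=grab('wrist');P=cloud(d);save(d,'i')
Z=P[...,2]; ok=(d['range_z']>0)&(np.hypot(P[...,0]-527,P[...,1]+39)<125)
hsv=cv2.cvtColor(d['img'],cv2.COLOR_RGB2HSV)
a=np.radians(8.8); Rm=np.array([[np.cos(a),-np.sin(a)],[np.sin(a),np.cos(a)]])
f=lambda p:(p[:,:2]-[527.5,-39.6])@Rm
Y=ok&(hsv[...,0]>22)&(hsv[...,0]<35)&(hsv[...,1]>170)
for n,lo,hi in(('t1',36,50),('t2',108,135)):
    y=Y&(Z>lo)&(Z<hi); print(n,np.median(Z[y]),quad(f(P[y])).round(1).tolist())
b=ok&(hsv[...,0]>100)&(hsv[...,0]<130)&(hsv[...,1]>120)&(Z>29)&(Z<40)
print('rim',f(P[b]).min(0),f(P[b]).max(0))
E
```

```text
16.2667 [519.38851375 -67.87443508 138.57118351] [-1.79943187e+02  8.83587472e-02  8.79739380e+00] 12.437816376737016 [ 5.25296839e-01 -2.22686708e-03 -3.14006095e+00]
t1 42.76329019370283 [[64.0999984741211, -17.100000381469727], [63.5, 51.29999923706055], [-65.0999984741211, 50.5], [-63.79999923706055, 25.200000762939453]]
t2 112.4890434510067 [[62.0, -53.29999923706055], [61.20000076293945, -26.799999237060547], [-67.5, 16.0], [-67.30000305175781, -52.20000076293945]]
rim [-85.61089842 -51.05058756] [84.80212492 67.49257221]
```

View pics/i.png

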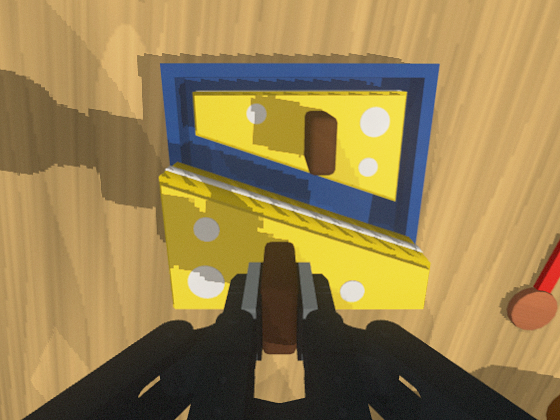

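Tin 2 is lined up, with about 9 mm to tin 1, 11 mm to the wall and 10 mm or more at the ends. Lowering.

servo_tool(
  deltas=[
    [0,[0.001,0,0.012],0],
    [0,[0,0,0.015],0],
    [0,[0,0,0.015],0],
    [0,[0,0,0.012],0],
    [0,[0,0,0.006],0],
    [0,[0,0,0.004],0],
    [0,[0,0,0.002],0],
    [0,[0,0,0],0],
    [0,[0,0,0],0],
  ],
)

```text
time: 17.07
tool_pos: [521.4, -67.8, 74.0]
eef_rot: [3.141, -0.001, 0.154]
ft_force: [-0.0, -0.9, -2.0]
opening: 13.2
```

servo_tool(
  deltas=[
    [0,[0,0,0.001],0],
    [0,[0,0,0.001],0],
    [0,[0,0,0.001],0],
    [0,[0,0,0],0],
    [0,[0,0,0],0],
  ],
)

```text
time: 17.48
tool_pos: [521.0, -67.6, 70.3]
eef_rot: [-3.141, 0.0, 0.154]
ft_force: [-0.1, -0.1, -2.7]
opening: 13.2
```

servo_tool(
  deltas=[
    [0,[0,0,0.001],0],
    [0,[0,0,0.001],0],
    [0,[0,0,0],0],
    [0,[0,0,0],0],
  ],
)

```text
time: 17.82
tool_pos: [521.2, -67.7, 68.7]
eef_rot: [3.141, -0.0, 0.154]
ft_force: [-1.7, 1.1, 3.4]
opening: 13.1
```

Contact. Releasing, lifting and checking.

servo_tool(
  deltas=[
    [100,[0,0,0],0],
    [100,[0,0,0],0],
    [100,[0,0,0],0],
    [100,[0,0,0],0],
    [100,[0,0,0],0],
    [100,[0,0,0],0],
    [100,[0,0,0],0],
    [100,[0,0,0],0],
  ],
)

```text
time: 18.48
tool_pos: [521.0, -67.7, 68.3]
eef_rot: [-3.142, -0.0, 0.154]
ft_force: [-1.2, 0.8, 1.2]
opening: 85.2
```

servo_tool(
  deltas=[
    [100,[0,0,-0.015],0],
    [100,[0,0,-0.03],0],
    [100,[0,0,-0.03],0],
    [100,[0,0,-0.03],0],
    [100,[0,0,-0.03],0],
    [100,[0,0,0],0],
    [100,[0,0,0],0],
    [100,[0,0,0],0],
  ],
)

```text
time: 19.15
tool_pos: [520.9, -67.7, 202.8]
eef_rot: [-3.141, 0.0, 0.154]
ft_force: [0.1, 0.3, -1.1]
opening: 85.2
```

```bash
python3 - <<'E'
from h import *
s=monitor.sense(); print(s['time'],s['tool_pos'],s['opening'],s['ft_force'])
d=grab('wrist');P=cloud(d);save(d,'j')
Z=P[...,2]; ok=(d['range_z']>0)&(np.hypot(P[...,0]-527,P[...,1]+39)<125)
hsv=cv2.cvtColor(d['img'],cv2.COLOR_RGB2HSV)
a=np.radians(8.8); Rm=np.array([[np.cos(a),-np.sin(a)],[np.sin(a),np.cos(a)]])
f=lambda p:(p[:,:2]-[527.5,-39.6])@Rm
Y=(ok&(hsv[...,0]>22)&(hsv[...,0]<35)&(hsv[...,1]>170)&(Z>36)&(Z<52)).astype(np.uint8)
n,L,S,_=cv2.connectedComponentsWithStats(Y)
for i in range(1,n):
    if S[i,4]>800:
        p=P[L==i]; A=np.c_[p[:,:2],np.ones(len(p))]
        print(S[i,4],np.median(p[:,2]),quad(f(p)).round(1).tolist(),'tilt',np.degrees(np.linalg.lstsq(A,p[:,2],rcond=None)[0][:2]))
b=ok&(hsv[...,0]>100)&(hsv[...,0]<130)&(hsv[...,1]>120)&(Z>29)&(Z<40)
print('rim',f(P[b]).min(0),f(P[b]).max(0))
B=ok&(Z>75)&(Z<100); n,L,S,_=cv2.connectedComponentsWithStats(B.astype(np.uint8))
for i in range(1,n):
    if S[i,4]>100: v,u=np.nonzero(L==i); print('block',f(plane(d,np.c_[u,v],88)).mean(0),np.median(Z[v,u]))
t=grab('top'); P=cloud(t); w=P[215:262,128:195]; m=(w[...,2]>65)&(w[...,2]<95); v,u=np.nonzero(m)
print('green',plane(t,np.c_[u+128,v+215],80).mean(0))
E
```

```text
19.15 [520.93385298 -67.65169608 202.77834094] 85.2251497396042 [ 0.07011037  0.31090472 -1.1438826 ]
7874 42.78841769747551 [[64.30000305175781, -17.100000381469727], [63.099998474121094, 51.599998474121094], [-65.19999694824219, 50.70000076293945], [-64.4000015258789, 25.600000381469727]] tilt [ 0.09647039 -0.80101735]
6723 42.764945344195255 [[63.599998474121094, -52.599998474121094], [62.79999923706055, -27.799999237060547], [-65.19999694824219, 15.899999618530273], [-64.69999694824219, -53.400001525878906]] tilt [-0.01797164 -1.72439311]
rim [-85.53306665 -71.48401801] [84.02527389 67.79718153]
block [ 8.97483208 26.84352387] 86.49133764769554
block [-10.34044927 -25.49027976] 86.48297994775858
green [405.80589965 340.13859974  80.        ]
```

View pics/j.png

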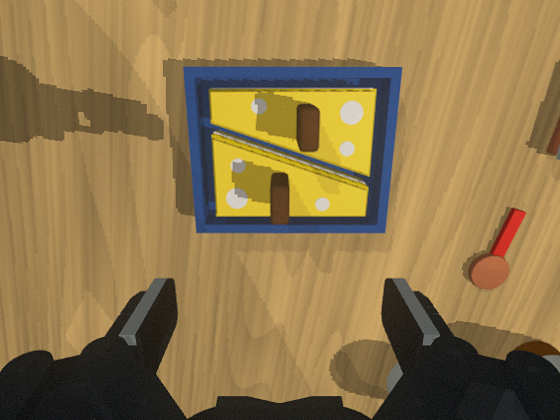

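Both tins lie flat, head to tail. The blocks are at crate (9, 27) and (-10, -25) mm, the green tin hasn't moved, and the gripper is clear.

```bash
python3 -c "
from workcell import r
print(r.hand_in())"
```

```text
the job is handed in; nothing more can be done
None
```

I packed both yellow tins into the blue crate head to tail, slanting sides facing, and handed the job in at about 19 s of the 51 s allowed. Each tin was lowered until it touched the floor before I let go.

**Position:** The last wrist view showed both lids level with each other, at z of about 42.8 mm. The grip blocks were at about (+9, +27) and (−10, −25) mm from the crate centre. The gap between the tins was about 9–10 mm, and each had roughly 8–11 mm to the side wall.

**Green tin and gripper:** The green tin's measured position changed by less than 1 mm. The open gripper was clear of everything.

**Disagreements:**
- **Crate centre:** The top and wrist cameras put it about 2 mm apart across its width, within the stated calibration error.
- **Tilt:** The lid fits gave up to 1.7° for the tins. I take this to be mostly side-face pixels and depth noise, and it is under the 5° limit either way.

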